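# Pour walnuts from a measuring cup into the striped bowl

### The arm

A 6-joint arm with a two-finger parallel gripper is mounted at the origin on the work surface. World frame = base frame: x ahead of the robot, y to its left, z up, the work surface at z = 0. Lengths are in m, angles in rad, forces in N, time in s.
With the tool pointing down it reaches from about 0.25 to 0.775 m from the base axis. Payload 4 kg.
Tool frame: the origin (TCP) lies midway between the tips of the shut fingers; the grasp point (between the pads) lies 19 mm behind it (grip_point_offset is the distance from the TCP to the grasp point, in m); z points along the fingers, y is the line along which they close (so a half turn about z gives the same grasp; the last joint's range is limited). The gripper opens to 94 mm and grips with 3 to 60 N. Pads are 16 mm wide; open, the fingers measure 119 mm over their backs; the gripper's body (75 mm by 177 mm) begins 78 mm behind the grasp point.
Start: joints at [-1.44, 0.087, 1.371, -0, 1.684, -0.103], TCP at [0.127, -0.535, 0.206] pointing down, gripper open.
Joint ranges: [-3.1, 3.1], [-0.76, 2.03], [0.27, 2.55], [-1.08, 4.22], [0.17, 2.65], [-2.57, 2.57]. Speed limits (rad/s): [2.79, 2.79, 3.14, 3.14, 3.14, 3.14].

### API

Orientations are given as [roll, pitch, yaw] about the fixed x, y, z axes, in that order (R = Rz(yaw) Ry(pitch) Rx(roll)).
In Python, from bench import * gives the robot as it stands.
- The arm moves only by the tool carry_out, never from a script. Its argument "commands" is a list of rows, each a list of 6 numbers: the shift along the tool's x, y, z in m, then the turn, a rotation vector about the tool's x, y, z in rad. In form: [[tx, ty, tz, rx, ry, rz], ...]. A call has exactly 5 rows; each row is the pose to reach, as a shift and turn from the pose commanded when the call began, along the tool's axes at that moment; what a row does not reach only later rows make up. A row lasts 1/10 s, in which the tool goes at most 50 mm and 8.59 degrees, less where a joint would pass 70% of its speed; a pose out of reach is approached as far as the arm can. A call with a gripper value outside its range is refused whole. "jaw" is the opening, from 0 (shut) to 1 (fully open), set as the call begins (left out, the last holds). The fingers move at their own pace and stop on an object; the grip force is fixed at half the most. Time passes only in rows, so rows that repeat a pose let the fingers close, or fill a call up. It gives the time, the measured TCP pose, the force, the opening and the grip force at its end, in the units of the state.
- get_obs(): the state, without advancing time (a new reading comes with each control period).
- snapshot(name): name is "scene" or "top"; returns a dict with "img" (400x640x3 uint8, red, green, blue), "range_z" (400x640 float32, m along the optical axis (not along the pixel's ray), 0 where there is no reading), "fx", "fy", "cx", "cy" (pixels), "R" (3x3) and "t" (3): a world point X has camera coordinates R X + t. Camera axes: x right, y down, z forward; pixel columns grow to the right and rows downward; lengths in m; the calibration is good to about 2 mm. A picture is of the moment at which its call begins.
- close_job(): hands the job in; it is judged then, once.
The state is a dict: "time": time; "joint_positions": joint angles; "qvel": joint speeds; "joint_torque": joint torques, N m; "tool_pos": TCP position; "ee_rot": TCP orientation; "wrist_force": force on the tool from outside, world axes, zero at the start; "wrist_torque": the same for the moment, N m; "width": finger opening in m; "finger_force": force on a finger pad.
Only numpy, scipy, OpenCV 4.12 (cv2) and the standard library are available. Lean on these libraries where they do the work, as an engineer would, in place of code of your own. Each camera call takes 0.05 s, during which the arm holds its last target. There are 200 camera calls.

### The job

Pour all six walnuts out of the steel measuring cup into the blue-striped bowl, not the plain one. Then stand the empty cup upright on the round green mat again, its whole foot on the mat, and let go. Leave the bowls and the other things on the counter where they stand.

Things in the scene. Friction and masses are not known exactly. Their poses are not given: they have to be found in the camera images.
- cup: steel measuring cup (0.25 kg empty) with a black rod handle, holding six walnuts; 75 mm tall, flaring from 80 mm wide at the foot to 108 mm at the rim, wall 3 mm. Origin at the centre of its underside, z up; the handle runs level along its -x. Starts upright on the green mat, handle roughly towards the robot. No spout: it pours over any part of the rim and empties when tipped past level
- cup_grip (a point): a good place to grip on the cup's handle: on the axis of the round rod (18 mm diameter, free from 62 to 170 mm from the cup's centre), 120 mm from the cup's centre and 64 mm above the cup's underside. The handle can be pinched across from above or with the gripper tilted about the rod's axis
- cup_rim (a point): centre of the measuring cup's mouth, 75 mm above its underside
- bowl_striped: white ceramic bowl with blue stripes and a blue rim, about 0.7 kg: 180 mm diameter at the rim, 60 mm tall, foot 90 mm diameter, wall 5 mm, floor 6 mm thick; it stands loose on the counter. Origin at the centre of its underside, z up. Stands left or right of the mat
- bowl_plain: plain terracotta bowl of the same size and shape, empty, to be left alone; origin at the centre of its underside. Stands on the other side of the mat
- mat: round green silicone mat, 170 mm diameter and 6 mm thick, fixed on the counter; origin at the centre of its underside
- mill: dark wooden pepper mill, 185 mm tall, 60 mm wide, standing on the counter to one side; origin at the centre of its underside; a bystander
- jar: amber glass jar with a steel cap, 120 mm tall, 80 mm wide, standing on the counter to the other side; origin at the centre of its underside; a bystander
- spatula: dark wooden spatula, 260 mm long, lying on the counter beyond the mat, crosswise; a bystander
- walnut1: whole walnut in its brown shell, a rounded nut 34 mm long and 29 mm thick, about 14 g; origin at its centre. It starts inside the measuring cup; smooth, it rolls and slides
- walnut2: whole walnut in its brown shell, a rounded nut 34 mm long and 29 mm thick, about 14 g; origin at its centre. It starts inside the measuring cup; smooth, it rolls and slides
- walnut3: whole walnut in its brown shell, a rounded nut 34 mm long and 29 mm thick, about 14 g; origin at its centre. It starts inside the measuring cup; smooth, it rolls and slides
- walnut4: whole walnut in its brown shell, a rounded nut 34 mm long and 29 mm thick, about 14 g; origin at its centre. It starts inside the measuring cup; smooth, it rolls and slides
- walnut5: whole walnut in its brown shell, a rounded nut 34 mm long and 29 mm thick, about 14 g; origin at its centre. It starts inside the measuring cup; smooth, it rolls and slides
- walnut6: whole walnut in its brown shell, a rounded nut 34 mm long and 29 mm thick, about 14 g; origin at its centre. It starts inside the measuring cup; smooth, it rolls and slides
Things that resemble listed ones, but are neither listed nor needed, are in the scene too. There is more than one size of the cup; the job needs the middle-sized.

How it is judged:
On the way:
1. the cup is tipped over the striped bowl (angle between cup's own z axis and vertical above 1 rad and horizontal distance between cup_rim and bowl_striped below 0.13 m and z of cup_rim in the frame of bowl_striped below 0.3 m), for 0.1 s.
At the end, for the whole second after the job is handed in: All six walnuts lie at rest in the striped bowl (centres within 78 mm of its axis and below 75 mm height in it), the bowl is level; the cup stands upright (within 0.08 rad) and at rest on the green mat, its centre within 45 mm of the mat's centre (horizontal distance between each of walnut1, walnut2, walnut3, walnut4, walnut5, walnut6 and bowl_striped below 0.078 m and z of each of walnut1, walnut2, walnut3, walnut4, walnut5, walnut6 in the frame of bowl_striped below 0.075 m and linear speed of each of walnut1, walnut2, walnut3, walnut4, walnut5, walnut6 below 0.08 m/s and angle between each of cup, bowl_striped's own z axis and vertical below 0.08 rad and horizontal distance between cup and mat below 0.045 m and z of cup in the frame of mat below 0.01 m and linear speed of cup below 0.03 m/s); the robot touches nothing.
It fails at once if the plain bowl is moved by more than 30 mm (distance of bowl_plain from where it was at the start of the episode above 0.03 m).
It fails at once if the striped bowl is moved by more than 40 mm (distance of bowl_striped from where it was at the start of the episode above 0.04 m).
It fails at once if the mill is moved by more than 30 mm (distance of mill from where it was at the start of the episode above 0.03 m).
It fails at once if the jar is moved by more than 30 mm (distance of jar from where it was at the start of the episode above 0.03 m).
It fails at once if the spatula is moved by more than 30 mm (distance of spatula from where it was at the start of the episode above 0.03 m).
It also fails if it takes over 58 s, if anything falls off the work surface, if the arm or the gripper's body presses on something with over 40 N, if the wrist force passes 120 N, or if a joint passes its speed limit or range.

## Working session

There is one attempt and no reset: what is moved stays moved. The work goes in short steps, Python scripts to look and compute and a tool call to move; the robot and the scene stay as the last step left them, time stands still between calls to the robot, and variables do not carry over. Pictures are saved under pics/ and viewed, at most 10 in all, crops included, and the job is handed in when it is done.

Besides the shell and the picture viewer there is one more tool, called after "Emit:" by a JSON object that holds its "name" and its "arguments", one argument or row to a line. carry_out: Moves the arm, as the interface text tells. Its arguments: {"type":"object","properties":{"commands":{"type":"array","items":{"type":"array","items":{"type":"number"}}},"jaw":{"type":"number"}},"required":["commands"]}

```bash
ls; mkdir -p pics
python3 - <<'E'
from bench import *
import cv2,numpy as np,pickle
for n in ("scene","top"):
    s=snapshot(n); pickle.dump(s,open(n+".pkl","wb")); cv2.imwrite(f"pics/{n}0.png",s["img"][:,:,::-1]); print(n,s["fx"],s["cx"],s["cy"],-s["R"].T@s["t"],s["R"].round(2).tolist())
print(get_obs())
E
```

```text
pics
scene 417.9151691332945 320.61901058597135 195.24930491809195 [ 1.04505948 -0.69207909  1.02723462] [[0.83, 0.56, -0.02], [0.41, -0.62, -0.67], [-0.39, 0.55, -0.74]]
top 384.06296093920764 316.0800975605639 192.0444462394036 [0.37548905 0.02060811 1.01801775] [[0.02, -1.0, 0.0], [-0.98, -0.02, -0.18], [0.18, 0.0, -0.98]]
{'time': 0.1, 'joint_positions': array([-1.44010194e+00,  8.78833083e-02,  1.37210443e+00,  4.21394059e-06,
        1.68363282e+00, -1.03086316e-01]), 'qvel': array([ 1.52623683e-04, -2.58241714e-03, -3.78753883e-03,  8.41819745e-05,
        3.29664034e-04, -1.18551550e-03]), 'joint_torque': array([ 1.78506412e-03, -3.41251409e+01, -3.03302085e+01,  7.19453185e-02,
        3.04386124e-02, -1.02340555e-04]), 'tool_pos': array([ 0.12734895, -0.53453033,  0.20441938]), 'ee_rot': array([-3.13957595e+00, -2.12844520e-04,  2.33780953e-01]), 'wrist_force': array([ 0.11582502, -0.1367218 ,  0.12716482]), 'wrist_torque': array([ 8.46143452e-05, -4.76464431e-02, -5.83586093e-02]), 'finger_force': 0.0, 'width': 0.09418076862963369}
```

View pics/top0.png

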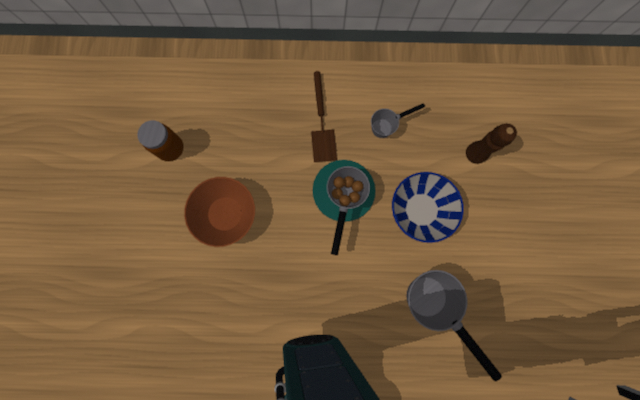

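View pics/scene0.png

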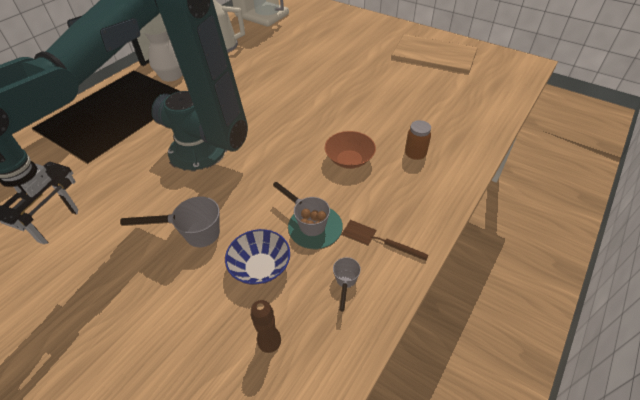

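The top picture shows three cups:
- the large one at (438,300), empty and off the mat
- the small one at (386,123), empty
- the one on the green mat at (348,188), holding walnuts, with its handle running to (335,253). This is the middle-sized one, so it fits the description.

The striped bowl is at (428,207) on the right (-y). The plain bowl is at (220,211), the jar at (160,140), the mill at (490,145) and the spatula at (322,115). I'll measure these and confirm the cup in a crop.

```bash
cat > h.py <<'E'
import numpy as np,cv2,pickle
def ray(s,u,v,z):
    d=s["R"].T@np.array([(u-s["cx"])/s["fx"],(v-s["cy"])/s["fy"],1]); c=-s["R"].T@s["t"]
    return c+d*(z-c[2])/d[2]
def cloud(s):
    v,u=np.mgrid[:400,:640]; z=s["range_z"]
    P=np.stack([(u-s["cx"])/s["fx"]*z,(v-s["cy"])/s["fy"]*z,z],-1)-s["t"]
    W=P@s["R"]; W[z==0]=np.nan; return W
def circ(xy):
    A=np.c_[2*xy,np.ones(len(xy))]; p=np.linalg.lstsq(A,(xy**2).sum(1),rcond=None)[0]
    return p[:2],np.sqrt(p[2]+p[0]**2+p[1]**2)
E
python3 - <<'E'
from h import *
for n in ("top","scene"):
    s=pickle.load(open(n+".pkl","rb")); W=cloud(s); hsv=cv2.cvtColor(s["img"],cv2.COLOR_RGB2HSV)
    H,S,V=cv2.split(hsv)
    def comp(m,near):
        k,l,st,c=cv2.connectedComponentsWithStats(m.astype(np.uint8))
        ok=[i for i in range(1,k) if st[i,4]>60]; i=min(ok,key=lambda i:np.hypot(*(c[i]-near))); return l==i
    def hull(m): 
        p=np.argwhere(m)[:,::-1].astype(np.int32); return cv2.convexHull(p)[:,0]
    B={"top":(428,207),"scene":(258,258)}[n]; P={"top":(220,211),"scene":(350,150)}[n]; M={"top":(343,190),"scene":(315,228)}[n]
    blue=(H>105)&(H<130)&(S>120); yy,xx=np.mgrid[:400,:640]; blue&=np.hypot(xx-B[0],yy-B[1])<60
    q=np.array([ray(s,*p,.06)[:2] for p in hull(blue)]); print(n,"bowl",circ(q))
    pl=comp((H<12)&(S>130)&(V>50),P); q=np.array([ray(s,*p,.06)[:2] for p in hull(pl)]); print("plain",circ(q))
    mt=(H>75)&(H<95)&(S>130)&(np.hypot(xx-M[0],yy-M[1])<45); q=np.array([ray(s,*p,.006)[:2] for p in hull(mt)]); print("mat",circ(q), mt.sum())
    # cup by depth
    c=np.array([.53,-.04])
    near=np.linalg.norm(W[...,:2]-c,axis=2)<.25
    rim=near&(abs(W[...,2]-.081)<.006)&(np.linalg.norm(W[...,:2]-c,axis=2)<.08)&(S<60)
    print("rimpts",rim.sum(),circ(W[rim][:,:2]))
    hd=(V<50)&(W[...,2]>.06)&(W[...,2]<.095)&(np.linalg.norm(W[...,:2]-c,axis=2)<.2)
    p=W[hd]; print("handle",len(p),p.mean(0)); vx,vy,x0,y0=cv2.fitLine(p[:,:2].astype(np.float32),cv2.DIST_HUBER,0,.01,.01)[:,0]; print(vx,vy,np.degrees(np.arctan2(vy,vx)),p.min(0),p.max(0))
    for nm,a in (("mill",(490,145)),("jar",(155,135)),("big",(438,300)),("small",(386,123))):
        if n=="top": print(nm,W[a[1],a[0]].round(3))
s=pickle.load(open("top.pkl","rb")); cv2.imwrite("pics/crop.png",cv2.resize(s["img"][80:350,290:530,::-1],None,fx=2.2,fy=2.2,interpolation=3))
E
```

```text
top bowl (array([ 0.5192462, -0.2575512]), np.float64(0.0888961280052272))
plain (array([0.49749398, 0.26518808]), np.float64(0.08776481941923256))
mat (array([ 0.56739484, -0.05009308]), np.float64(0.08211123327963007)) 1303
rimpts 227 (array([ 0.53668922, -0.04870315]), np.float64(0.05484002591601622))
handle 285 [ 0.45109798 -0.03308361  0.07622197]
0.9791931 -0.20293072 -11.708392 [ 0.39546171 -0.05224939  0.06028665] [ 0.58906401 -0.00935894  0.08237008]
mill [ 0.663 -0.398  0.12 ]
jar [nan nan nan]
big [ 0.286 -0.293  0.006]
small [ 0.76  -0.168  0.   ]
scene bowl (array([ 0.52034437, -0.26135005]), np.float64(0.0866996531176049))
plain (array([0.50171827, 0.25672747]), np.float64(0.08962507185837809))Traceback (most recent call last):
  File "<stdin>", line 14, in <module>
  File "<stdin>", line 9, in hull
TypeError: 'NoneType' object is not subscriptable
```

Run:
```python
from h import *
from scipy.optimize import least_squares
for n,M in (("top",(343,190)),("scene",(315,228))):
    s=pickle.load(open(n+".pkl","rb")); W=cloud(s); H,S,V=cv2.split(cv2.cvtColor(s["img"],cv2.COLOR_RGB2HSV))
    yy,xx=np.mgrid[:400,:640]; near=np.hypot(xx-M[0],yy-M[1])<50
    mt=near&(H>72)&(H<100)&(S>100)&(V>40); p=cv2.convexHull(np.argwhere(mt)[:,::-1].astype(np.int32))[:,0]
    q=np.array([ray(s,*a,.006)[:2] for a in p])
    f=least_squares(lambda c:np.hypot(*(q-c).T)-.085,[.56,-.05],loss="soft_l1",f_scale=.002); print(n,"mat",mt.sum(),f.x,np.abs(f.fun).max())
    d=np.linalg.norm(W[...,:2]-[.54,-.05],axis=2)
    rim=(d<.075)&(W[...,2]>.077)&(W[...,2]<.088)&(S<70)
    print("rim z",np.nanmedian(W[rim][:,2])); q2=W[rim][:,:2]
    f=least_squares(lambda c:np.hypot(*(q2-c).T)-.0525,[.54,-.05],loss="soft_l1",f_scale=.002); print("rim",len(q2),f.x,np.median(np.abs(f.fun)))
    hd=near&0|((V<60)&(W[...,2]>.055)&(W[...,2]<.095)&(d<.2)&(d>.07)&(W[...,0]<.5)); p=W[hd]
    l=cv2.fitLine(p[:,:2].astype(np.float32),cv2.DIST_HUBER,0,.001,.001)[:,0]; print("handle",len(p),l,"yaw",np.arctan(l[1]/l[0]),p.min(0),p.max(0),np.median(p[:,2]))
s=pickle.load(open("top.pkl","rb")); cv2.imwrite("pics/crop.png",cv2.resize(s["img"][80:350,290:530,::-1],None,fx=2.2,fy=2.2,interpolation=3))
```

```text
top mat 1355 [ 0.56756855 -0.04997249] 0.0035182510831066327
rim z 0.07951468254810236
rim 220 [ 0.55851922 -0.0563449 ] 0.001458387397992901Traceback (most recent call last):
  File "<stdin>", line 14, in <module>
cv2.error: OpenCV(4.12.0) /io/opencv/modules/imgproc/src/linefit.cpp:618: error: (-215:Assertion failed) npoints2 >= 0 || npoints3 >= 0 in function 'fitLine'
```

Run:
```python
from h import *
from scipy.optimize import least_squares
for n,M in (("top",(343,190)),("scene",(315,228))):
    s=pickle.load(open(n+".pkl","rb")); W=cloud(s); H,S,V=cv2.split(cv2.cvtColor(s["img"],cv2.COLOR_RGB2HSV))
    yy,xx=np.mgrid[:400,:640]; near=np.hypot(xx-M[0],yy-M[1])<50
    mt=near&(H>72)&(H<100)&(S>100)&(V>40); p=cv2.convexHull(np.argwhere(mt)[:,::-1].astype(np.int32))[:,0]
    q=np.array([ray(s,*a,.006)[:2] for a in p])
    f=least_squares(lambda c:np.hypot(*(q-c).T)-.085,[.56,-.05],loss="soft_l1",f_scale=.002); print(n,"mat",mt.sum(),f.x,np.abs(f.fun).max())
    d=np.linalg.norm(W[...,:2]-[.54,-.05],axis=2)
    rim=(d<.075)&(W[...,2]>.077)&(W[...,2]<.088)&(S<70)
    q2=W[rim][:,:2]
    f=least_squares(lambda c:np.hypot(*(q2-c).T)-.0525,[.55,-.05],loss="soft_l1",f_scale=.002); print("rim",len(q2),f.x,np.median(np.abs(f.fun)),q2.min(0),q2.max(0))
    hd=(V<60)&(W[...,2]>.055)&(W[...,2]<.095)&(d<.2)&(d>.06)&(W[...,0]<.5); p=W[hd]
    l=cv2.fitLine(p[:,:2].astype(np.float32),cv2.DIST_HUBER,0,.001,.001)[:,0]; print("handle",len(p),l,"yaw",np.arctan(l[1]/l[0]),p.min(0),p.max(0),np.median(p[:,2]))
s=pickle.load(open("top.pkl","rb")); cv2.imwrite("pics/crop.png",cv2.resize(s["img"][80:350,290:530,::-1],None,fx=2.2,fy=2.2,interpolation=3))
```

```text
top mat 1355 [ 0.56756855 -0.04997249] 0.0035182510831066327
rim 220 [ 0.55851922 -0.0563449 ] 0.0014583872840169196 [ 0.46832514 -0.10865356] [ 0.61240092 -0.00373292]
handle 233 [ 0.9765715  -0.21519323  0.43205965 -0.02995802] yaw -0.2168897 [ 0.39546171 -0.21841357  0.05514442] [ 0.49601551 -0.01620953  0.08237008] 0.0767635902200861Traceback (most recent call last):
  File "<stdin>", line 6, in <module>
TypeError: 'NoneType' object is not subscriptable
```

```bash
cat >> h.py <<'E'
from scipy.spatial.transform import Rotation as Rn
def plan(o,G,a,yaw,back=0.):
    "shift+rotvec (tool axes) from measured state o to grasp-point G, tilt a about rod, rod yaw"
    R0=Rn.from_euler("xyz",o["ee_rot"]); R1=Rn.from_euler("xyz",[np.pi+a,0,yaw]); z=R1.as_matrix()[:,2]
    T=np.array(G)+(.019-back)*z
    return np.r_[R0.inv().apply(T-o["tool_pos"]),(R0.inv()*R1).as_rotvec()].round(4),T.round(4)
E
python3 - <<'E'
from h import *; from bench import *
o=get_obs(); np.set_printoptions(suppress=True)
print(plan(o,(.461,-.036,.07),np.pi/4,-.217,.10))
s=pickle.load(open("top.pkl","rb")); cv2.imwrite("pics/crop.png",cv2.resize(s["img"][80:350,290:530,::-1],None,fx=2.2,fy=2.2,interpolation=3))
E
```

```text
(array([ 0.4151, -0.356 ,  0.078 ,  0.7697,  0.1772,  0.4271]), array([ 0.4487, -0.0919,  0.1273]))
```

View pics/crop.png

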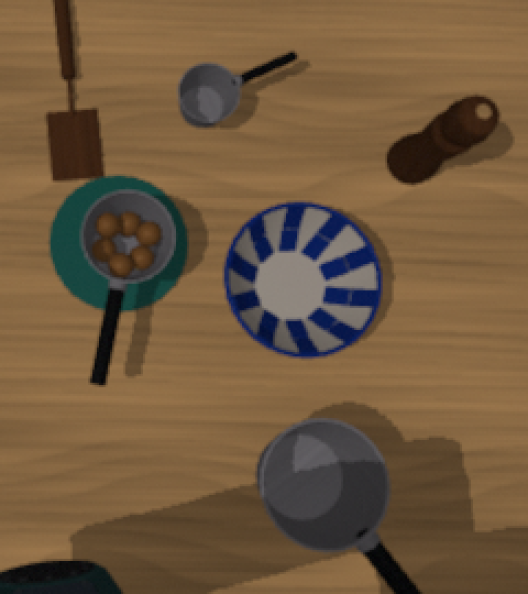

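The enlarged crop confirms it. The cup on the mat (crop 128,235) holds all six walnuts and sits in size between the small one (208,95) and the large one (325,485). Now I'll move to a tilted standoff over the handle.

Emit:
{"name": "carry_out", "arguments": {
  "commands": [
    [0.038,-0.032,-0.005,0,0,0.08],
    [0.076,-0.064,-0.01,0,0,0.16],
    [0.114,-0.096,-0.015,0,0,0.25],
    [0.152,-0.128,-0.02,0,0,0.35],
    [0.19,-0.16,-0.02,0,0,0.45]
  ],
  "jaw": 0.5
}}

```text
time: 0.6
tool_pos: [0.276, -0.3338, 0.2259]
ee_rot: [3.141, -0.001, -0.221]
wrist_force: [0.1, -0.3, 0.2]
width: 0.0576
finger_force: 0.0
```

```bash
cat > p.py <<'E'
import sys; from h import *; from bench import *
np.set_printoptions(suppress=True); o=get_obs()
G=[float(x) for x in sys.argv[1:4]]; a,yaw,b=[float(x) for x in sys.argv[4:7]]
print(o["time"],o["tool_pos"].round(4),o["ee_rot"].round(3),"q",o["joint_positions"].round(2),"w",round(o["width"],4),o["wrist_force"].round(1))
print(plan(o,G,a,yaw,b))
E
python3 p.py .461 -.036 .07 .785 -.217 .1
```

```text
0.6 [ 0.276  -0.3338  0.2259] [ 3.141 -0.001 -0.221] q [-1.01 -0.18  1.59  0.    1.73  0.78] w 0.0576 [ 0.1 -0.3  0.2]
(array([ 0.1153, -0.274 ,  0.0985,  0.7856, -0.0025, -0.0035]), array([ 0.4487, -0.0919,  0.1273]))
```

Emit:
{"name": "carry_out", "arguments": {
  "commands": [
    [0.02,-0.045,0,0.12,0,0],
    [0.04,-0.09,0,0.25,0,0],
    [0.06,-0.135,0,0.39,0,0],
    [0.08,-0.18,0.01,0.53,0,0],
    [0.1,-0.225,0.03,0.66,0,0]
  ]
}}

```text
time: 1.1
tool_pos: [0.4212, -0.1391, 0.198]
ee_rot: [-2.479, -0.004, -0.217]
wrist_force: [0.1, -0.1, -0.6]
width: 0.0469
finger_force: 0.0
```

```bash
python3 p.py .461 -.036 .07 .785 -.217 .1
```

```text
1.1 [ 0.4212 -0.1391  0.198 ] [-2.479 -0.004 -0.217] q [-0.86  0.03  1.59  0.55  1.9   1.  ] w 0.0469 [ 0.1 -0.1 -0.6]
(array([ 0.0165,  0.0025,  0.0878,  0.1225, -0.0025,  0.0026]), array([ 0.4487, -0.0919,  0.1273]))
```

```bash
cat > k.py <<'E'
from h import *
from scipy.optimize import least_squares
D=[([-1.44010194,.0878833,1.372104,0,1.683633,-.103086],[.127349,-.53453,.204419],[-3.139576,-.00021,.233781]),
([-1.01,-.18,1.59,0,1.73,.78],[.276,-.3338,.2259],[3.141,-.001,-.221]),
([-.86,.03,1.59,.55,1.9,1.],[.4212,-.1391,.198],[-2.479,-.004,-.217])]
def rot(q): return Rn.from_euler("ZYZYZ",[q[0],q[1]+q[2],q[3],q[4],q[5]+K])
K=0.
def wrist(q,p):
    b=q[1]+q[2]; r=p[0]+p[1]*np.sin(q[1])+p[2]*np.sin(b); return np.array([r*np.cos(q[0]),r*np.sin(q[0]),p[3]+p[1]*np.cos(q[1])+p[2]*np.cos(b)])
def fk(q,p): R=rot(q); return wrist(q,p)+p[4]*R.as_matrix()[:,2],R
E
python3 - <<'E'
import k; from k import *
np.set_printoptions(suppress=True,precision=3)
for q,t,e in D:
    R=Rn.from_euler("xyz",e); 
    print((rot(q).inv()*R).as_rotvec(), rot(q).as_matrix()[:,2],R.as_matrix()[:,2])
f=least_squares(lambda p:np.r_[np.concatenate([fk(q,p)[0]-t for q,t,e in D])*1,.02*(p-[0,.4,.4,.35,.4])],[0,.4,.4,.35,.4]); print(f.x,f.fun[:9])
E
```

```text
Traceback (most recent call last):
  File "k.py", line 6, in rot
    def rot(q): return Rn.from_euler("ZYZYZ",[q[0],q[1]+q[2],q[3],q[4],q[5]+K])
                       ~~~~~~~~~~~~~^^^^^^^^^^^^^^^^^^^^^^^^^^^^^^^^^^^^^^^^^^^
  File "scipy/spatial/transform/_rotation.pyx", line 1413, in scipy.spatial.transform._rotation.Rotation.from_euler
ValueError: Expected axis specification to be a non-empty string of upto 3 characters, got ZYZYZ
```

Emit:
{"name": "carry_out", "arguments": {
  "commands": [
    [0.004,0.0,0.018,0.03,0,0],
    [0.008,0.001,0.036,0.06,0,0],
    [0.012,0.002,0.054,0.09,0,0],
    [0.016,0.0025,0.072,0.122,-0.002,0.002],
    [0.0165,0.0025,0.0878,0.1225,-0.0025,0.0026]
  ]
}}

```text
time: 1.6
tool_pos: [0.4466, -0.0925, 0.1242]
ee_rot: [-2.358, 0.005, -0.218]
wrist_force: [0.5, -0.3, -0.1]
width: 0.047
finger_force: 0.0
```

```bash
python3 p.py .461 -.036 .07 .785 -.217 0; python3 -c "
from bench import *;print(get_obs()['joint_positions'].tolist(),get_obs()['tool_pos'].tolist(),get_obs()['ee_rot'].tolist())"
```

```text
1.6 [ 0.4466 -0.0925  0.1242] [-2.358  0.005 -0.218] q [-0.81  0.13  1.7   0.64  1.78  0.96] w 0.047 [ 0.5 -0.3 -0.1]
(array([ 0.0022, -0.003 ,  0.0986,  0.0013,  0.0027, -0.0039]), array([ 0.4639, -0.0229,  0.0566]))
[-0.8132478458984317, 0.1262907616721895, 1.7036726901637222, 0.637327961079625, 1.776037812512299, 0.9590226785992618] [0.4465703850337316, -0.09252411359744686, 0.12424094475537235] [-2.35791400517845, 0.004664920019782581, -0.2178249954938658]
```

```bash
python3 - <<'E'
t=open("k.py").read()
t=t.replace('Rn.from_euler("ZYZYZ",[q[0],q[1]+q[2],q[3],q[4],q[5]+K])','Rn.from_euler("ZYZ",[q[0],q[1]+q[2],q[3]])*Rn.from_euler("YZ",[q[4],q[5]+K])')
t=t.replace("\n([-1.01","\n([-.8132478,.1262908,1.7036727,.637328,1.776038,.9590227],[.44657,-.092524,.124241],[-2.357914,.004665,-.217825]),\n([-1.01")
open("k.py","w").write(t)
E
python3 - <<'E'
import k; from k import *
np.set_printoptions(suppress=True,precision=3)
for q,t,e in D: print((rot(q).inv()*Rn.from_euler("xyz",e)).as_rotvec())
k.K=0
f=least_squares(lambda p:np.r_[np.concatenate([fk(q,p)[0]-t for q,t,e in D]),.005*(p-[0,.4,.4,.35,.4])],[0,.4,.4,.35,.4]); print(f.x,f.fun[:12])
E
```

```text
[-0.     0.     1.571]
[-0.    -0.     1.571]
[0.001 0.    1.573]
[ 0.004 -0.001  1.578]
[-0.054  0.442  0.573  0.146  0.447] [-0.055 -0.013 -0.003  0.001 -0.002 -0.004 -0.046 -0.032 -0.001 -0.013
  0.004  0.008]
```

```bash
cat > k2.py <<'E'
import k; from k import *
k.K=np.pi/2
def wrist2(q,p):
    b=q[1]+q[2]; r=p[0]+p[1]*np.sin(q[1])+p[2]*np.sin(b); c,s=np.cos(q[0]),np.sin(q[0])
    return np.array([r*c-p[5]*s,r*s+p[5]*c,p[3]+p[1]*np.cos(q[1])+p[2]*np.cos(b)])
def fk2(q,p): R=rot(q); return wrist2(q,p)+p[4]*R.as_matrix()[:,2],R
p0=np.array([0,.4,.4,.35,.3,.056])
f=least_squares(lambda p:np.r_[np.concatenate([fk2(q,p)[0]-t for q,t,e in D]),.002*(p-p0)],p0); P=f.x
lo=np.array([-3.1,-.76,.27,-1.08,.17,-2.57]); hi=np.array([3.1,2.03,2.55,4.22,2.65,2.57])
def ik(G,a,yaw,q0):
    R1=Rn.from_euler("xyz",[np.pi+a,0,yaw]); T=np.array(G)+.019*R1.as_matrix()[:,2]
    def e(q):
        t,R=fk2(q,P); return np.r_[t-T,.3*(R.inv()*R1).as_rotvec()]
    s=least_squares(e,np.clip(q0,lo+.01,hi-.01),bounds=(lo,hi)); return s.x,np.abs(s.fun).max()
E
python3 - <<'E'
from k2 import *
np.set_printoptions(suppress=True,precision=3)
print(P,f.fun[:12])
ux=np.array([.977,-.215]); b=np.array([.520,-.259])
for z in (.13,.16):
  for yaw in (-.217,-.6,.2,.5):
    u=np.array([np.cos(yaw),np.sin(yaw)]); G=[*(b-.10*u),z]; q=np.array(D[1][0])
    for a in np.arange(.785,-1.5,-.1):
        q,e=ik(G,a,yaw,q); 
        if e>.004: break
    print(z,yaw,"min a",round(a,2),q,e)
E
```

```text
[-0.009  0.369  0.513  0.147  0.367  0.052] [-0.007  0.014  0.     0.012 -0.006 -0.002 -0.003 -0.004 -0.001  0.004
  0.003  0.003]
0.13 -0.217 min a -1.21 [ 0.055  0.172  1.899 -1.08   1.624  2.135] 0.012638868752810496
0.13 -0.6 min a -1.41 [ 0.047  0.596  1.526 -1.058  2.011  2.292] 3.725787122987881e-08
0.13 0.2 min a -1.01 [-0.123 -0.307  2.228 -1.08   1.119  1.709] 0.007329328031419772
0.13 0.5 min a -1.11 [-0.365 -0.613  2.46  -1.08   0.66   1.366] 0.01814686052512852
0.16 -0.217 min a -1.21 [ 0.053  0.131  1.876 -1.08   1.65   2.078] 0.014252236794961624
0.16 -0.6 min a -1.41 [ 0.047  0.555  1.518 -1.079  2.034  2.244] 3.1203819055721436e-07
0.16 0.2 min a -1.11 [-0.11  -0.344  2.199 -1.08   1.164  1.663] 0.029607613627980478
0.16 0.5 min a -1.11 [-0.339 -0.622  2.425 -1.08   0.709  1.354] 0.011206239497426624
```

Emit:
{"name": "carry_out", "arguments": {
  "commands": [
    [0.0,-0.001,0.02,0,0,0],
    [0.001,-0.002,0.04,0,0,0],
    [0.002,-0.003,0.06,0,0.0,0],
    [0.002,-0.003,0.08,0,0.003,-0.004],
    [0.002,-0.003,0.0985,0.001,0.003,-0.004]
  ]
}}

```text
time: 2.1
tool_pos: [0.4638, -0.0226, 0.0574]
ee_rot: [-2.358, -0.002, -0.216]
wrist_force: [-0.1, 0.8, -0.7]
width: 0.0472
finger_force: 0.0
```

```bash
python3 p.py .461 -.036 .07 .785 -.217 0
python3 - <<'E'
from bench import *; import cv2
s=snapshot("scene"); cv2.imwrite("pics/s1.png",cv2.resize(s["img"][100:300,200:440,::-1],None,fx=3,fy=3))
E
```

```text
2.1 [ 0.4638 -0.0226  0.0574] [-2.358 -0.002 -0.216] q [-0.69  0.15  1.83  0.68  1.58  0.96] w 0.0472 [-0.1  0.8 -0.7]
(array([ 0.0002,  0.0008,  0.0004,  0.0018, -0.0009,  0.0021]), array([ 0.4639, -0.0229,  0.0566]))
```

View pics/s1.png

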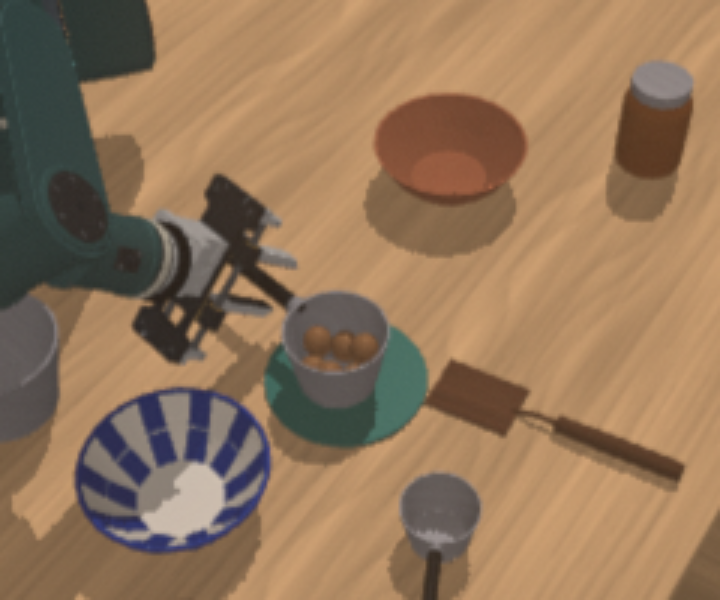

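The crop shows the fingers straddling the black handle around (265,285), with the cup still on the mat at (335,350). I'll close the jaw.

Emit:
{"name": "carry_out", "arguments": {
  "commands": [
    [0,0,0,0,0,0],
    [0,0,0,0,0,0],
    [0,0,0,0,0,0],
    [0,0,0,0,0,0],
    [0,0,0,0,0,0]
  ],
  "jaw": 0
}}

```text
time: 2.65
tool_pos: [0.4641, -0.0238, 0.0585]
ee_rot: [-2.359, -0.003, -0.217]
wrist_force: [0.4, -0.5, 0.2]
width: 0.0171
finger_force: 30.0
```

```bash
python3 p.py .461 -.036 .13 .785 -.217 0
```

```text
2.65 [ 0.4641 -0.0238  0.0585] [-2.359 -0.003 -0.217] q [-0.69  0.15  1.83  0.68  1.58  0.96] w 0.0171 [ 0.4 -0.5  0.2]
(array([-0.0002, -0.0415, -0.0406,  0.0024, -0.0017,  0.0021]), array([ 0.4639, -0.0229,  0.1166]))
```

Emit:
{"name": "carry_out", "arguments": {
  "commands": [
    [0,-0.004,-0.004,0,0,0],
    [0,-0.012,-0.012,0,0,0],
    [0,-0.022,-0.022,0,0,0],
    [0,-0.032,-0.032,0,0,0],
    [0,-0.041,-0.041,0,0,0]
  ]
}}

```text
time: 3.15
tool_pos: [0.4635, -0.0229, 0.1176]
ee_rot: [-2.359, -0.002, -0.215]
wrist_force: [-0.2, 0.4, -3.2]
width: 0.0172
finger_force: 30.0
```

```bash
python3 p.py .432 -.211 .15 .785 -.5 0
python3 - <<'E'
from bench import *; import cv2,pickle
from h import *
s=snapshot("scene"); t=snapshot("top"); cv2.imwrite("pics/s2.png",np.hstack([cv2.resize(x["img"][100:300,230:430,::-1],(400,400)) for x in (s,t)]))
W=cloud(t); H,S,V=cv2.split(cv2.cvtColor(t["img"],cv2.COLOR_RGB2HSV)); d=np.linalg.norm(W[...,:2]-[.558,-.056],axis=2)
m=(d<.065)&(d>.045)&(W[...,2]>.115)&(S<70); p=W[m]; print(m.sum(),p.min(0),p.max(0)); A=np.c_[p[:,:2]-p[:,:2].mean(0),np.ones(len(p))]; print(np.linalg.lstsq(A,p[:,2],rcond=None)[0])
E
```

```text
3.15 [ 0.4635 -0.0229  0.1176] [-2.359 -0.002 -0.215] q [-0.69  0.07  1.78  0.68  1.68  1.04] w 0.0172 [-0.2  0.4 -3.2]
(array([ 0.0132,  0.1126, -0.1386,  0.002 ,  0.1996,  0.2031]), array([ 0.4384, -0.1992,  0.1366]))
44 [ 0.49786893 -0.04359339  0.11513981] [ 0.51405167 -0.01523463  0.12661136]
[-0.028644    0.15080653  0.12130616]
```

View pics/s2.png

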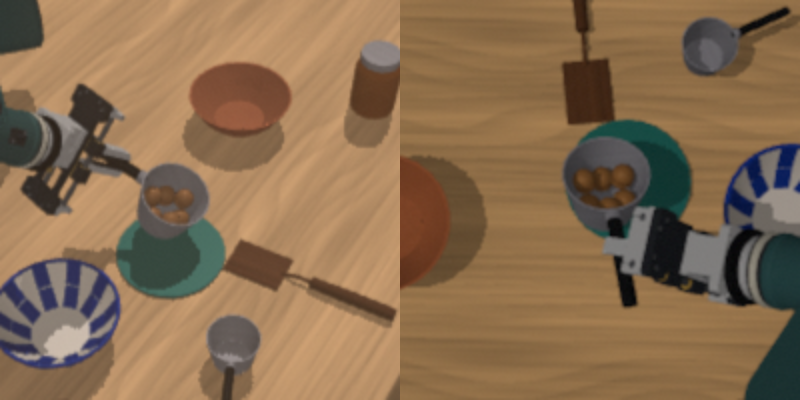

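The picture shows the cup lifted with all six walnuts in it, at (172,200) left and (607,180) right. It seems to droop forward a little, so I'll measure that.

```bash
cat > droop.py <<'E'
from bench import *; from h import *
o=get_obs(); R=Rn.from_euler("xyz",o["ee_rot"]).as_matrix(); u=R[:,0]; u=u/np.linalg.norm(u); G=o["tool_pos"]-.019*R[:,2]
l=np.cross([0,0,1],u)
for n in ("top","scene"):
    t=snapshot(n); W=cloud(t)-G; H,S,V=cv2.split(cv2.cvtColor(t["img"],cv2.COLOR_RGB2HSV))
    x,y,z=W@u,W@l,W[...,2]
    for nm,m in (("handle end",(V<60)&(abs(y)<.012)&(x<-.02)&(x>-.08)&(abs(z)<.04)),("handle fore",(V<60)&(abs(y)<.012)&(x>.01)&(x<.045)&(abs(z)<.04))):
        if m.sum(): print(n,nm,m.sum(),x[m].mean().round(4),y[m].mean().round(4),z[m].mean().round(4))
    st=(S<75)&(x>.03)&(x<.2)&(abs(y)<.07)&(z>-.08)&(z<.05)
    for a in np.arange(.035,.17,.015):
        m=st&(x>a)&(x<a+.015)
        if m.sum()>3: print("  steel x",a.round(3),m.sum(),"ztop",np.percentile(z[m],95).round(4))
E
python3 droop.py
```

```text
top handle end 56 -0.0377 -0.0064 0.0186
top handle fore 37 0.0245 0.0079 -0.0064
  steel x 0.035 167 ztop -0.0088
  steel x 0.05 40 ztop -0.0129
  steel x 0.065 15 ztop -0.0166
  steel x 0.08 34 ztop -0.023
  steel x 0.095 71 ztop -0.0304
  steel x 0.11 183 ztop -0.0421
  steel x 0.125 138 ztop -0.0447
scene handle fore 41 0.0225 0.0042 -0.006
  steel x 0.035 164 ztop -0.0121
  steel x 0.05 50 ztop -0.0163
  steel x 0.065 37 ztop -0.0202
  steel x 0.08 37 ztop -0.0277
  steel x 0.095 43 ztop -0.0338
  steel x 0.11 61 ztop -0.0381
  steel x 0.125 36 ztop -0.0458
```

The cup has drooped about 0.5 rad by slipping in the pads: grip lever too long. I'll level it by turning the tool, set it down, and regrip closer to the cup at a steeper side tilt.

Emit:
{"name": "carry_out", "arguments": {
  "commands": [
    [0.002,0,0,0,0.1,0],
    [0.004,0,-0.001,0,0.21,0],
    [0.006,0,-0.001,0,0.32,0],
    [0.008,0,-0.002,0,0.43,0],
    [0.0094,0,-0.0025,0,0.515,0]
  ]
}}

```text
time: 3.85
tool_pos: [0.4713, -0.026, 0.1166]
ee_rot: [-2.288, -0.358, -0.599]
wrist_force: [-0.3, 0.6, -2.8]
width: 0.0174
finger_force: 30.0
```

```bash
cat > rim.py <<'E'
# rim plane: u-slope, l-slope, centre, from steel points of the top view near expected rim centre (argv x y z yaw)
import sys; from bench import *; from h import *
c=np.array([float(v) for v in sys.argv[1:4]]); yaw=float(sys.argv[4]); u=np.array([np.cos(yaw),np.sin(yaw),0]); l=np.array([-u[1],u[0],0])
for n in ("top","scene"):
    t=snapshot(n); W=cloud(t)-c; S=cv2.cvtColor(t["img"],cv2.COLOR_RGB2HSV)[...,1]; x,y,z=W@u,W@l,W[...,2]
    r=np.hypot(x,y); m=(S<75)&(r<.085)&(z>-.09)&(z<.06); ang=np.arctan2(y,x); q=[]
    for a in np.arange(-np.pi,np.pi,.2):   # topmost steel point per sector
        k=np.argwhere(m&(abs(ang-a)<.1)&(r>.035))
        if len(k)>2:
            zz=z[k[:,0],k[:,1]]; i=k[np.argsort(zz)[-2]]; q.append([x[tuple(i)],y[tuple(i)],z[tuple(i)]])
    q=np.array(q); from scipy.optimize import least_squares
    f=least_squares(lambda p:p[0]*q[:,0]+p[1]*q[:,1]+p[2]-q[:,2],[0,0,0],loss="soft_l1",f_scale=.002)
    cc,rr=circ(q[:,:2]); print(n,len(q),"slope u,l",f.x[:2].round(3),"z",(f.x[2]+c[2]).round(4),"centre",(c+cc[0]*u+cc[1]*l)[:2].round(4),rr.round(4))
E
python3 rim.py .558 -.056 .141 -.217; python3 -c "
from bench import *;o=get_obs();print(o['joint_positions'].round(2),o['tool_pos'],o['wrist_force'])"
```

```text
top 32 slope u,l [-0.083 -0.029] z 0.1294 centre [ 0.5596 -0.05  ] 0.052
scene 31 slope u,l [-0.069 -0.024] z 0.1269 centre [ 0.5591 -0.0527] 0.0522
[-0.84 -0.28  2.17  0.94  1.34  0.89] [ 0.4696969  -0.0245253   0.11520206] [-0.43111679  0.34252241 -3.86094676]
```

```bash
python3 -c "
from bench import *;from h import *;o=get_obs();R=Rn.from_euler('xyz',o['ee_rot']);print(o['ee_rot'],o['tool_pos'],R.inv().apply([0,0,-1]),R.inv().apply([.009,.002,-.046]))"
```

```text
[-2.28825491 -0.35295548 -0.59638024] [ 0.4696969  -0.0245253   0.11520206] [-0.3456726   0.70703099  0.61694216] [-0.00996766  0.02975893  0.03487193]
```

Emit:
{"name": "carry_out", "arguments": {
  "commands": [
    [-0.002,0.007,0.008,0,0.02,0],
    [-0.004,0.015,0.017,0,0.05,0],
    [-0.006,0.022,0.026,0,0.08,0],
    [-0.009,0.028,0.033,0,0.09,0],
    [-0.0105,0.031,0.036,0,0.09,0]
  ]
}}

```text
time: 4.45
tool_pos: [0.4815, -0.0239, 0.0694]
ee_rot: [-2.259, -0.414, -0.669]
wrist_force: [-0.6, 0.4, 0.5]
width: 0.0173
finger_force: 30.0
```

```bash
python3 rim.py .567 -.054 .085 -.217; python3 -c "
from bench import *;o=get_obs();print(o['time'],o['tool_pos'],o['ee_rot'],o['wrist_force'])"
```

```text
top 32 slope u,l [-0.051 -0.012] z 0.0827 centre [ 0.5677 -0.046 ] 0.0521
scene 32 slope u,l [-0.046 -0.021] z 0.0818 centre [ 0.5704 -0.0502] 0.0517
4.55 [ 0.4820654  -0.02473574  0.07032921] [-2.25933996 -0.41512433 -0.66964337] [ 0.58023468  0.60719887 -1.90407618]
```

Emit:
{"name": "carry_out", "arguments": {
  "commands": [
    [-0.001,0.001,0.001,0,0,0],
    [-0.001,0.001,0.001,0,0,0],
    [-0.001,0.001,0.001,0,0,0],
    [-0.001,0.001,0.001,0,0,0],
    [-0.001,0.001,0.001,0,0,0]
  ],
  "jaw": 0.5
}}

```text
time: 5.05
tool_pos: [0.4817, -0.0247, 0.069]
ee_rot: [-2.26, -0.417, -0.67]
wrist_force: [-0.5, -0.6, 1.0]
width: 0.0469
finger_force: 0.0
```

```bash
python3 rim.py .567 -.052 .081 -.217
python3 - <<'E'
from bench import *; from h import *
t=snapshot("top"); o=get_obs(); print(o["tool_pos"],o["ee_rot"],o["width"],o["wrist_force"]); W=cloud(t); V=cv2.cvtColor(t["img"],cv2.COLOR_RGB2HSV)[...,2]
c=np.array([.568,-.050]); d=np.linalg.norm(W[...,:2]-c,axis=2)
for lo,hi in ((.06,.09),(.13,.18)):
    m=(V<60)&(d>lo)&(d<hi)&(abs(W[...,2]-.078)<.012)&(W[...,1]>-.07)&(W[...,1]<.03)&(W[...,0]<.51); print(m.sum(),W[m].mean(0) if m.any() else "")
E
```

```text
top 32 slope u,l [-0.007  0.005] z 0.0808 centre [ 0.5637 -0.0456] 0.0524
scene 32 slope u,l [-0.01  0.  ] z 0.0794 centre [ 0.5631 -0.0473] 0.053
[ 0.48147444 -0.02449627  0.0686063 ] [-2.26032622 -0.41630141 -0.6702068 ] 0.04707823541811173 [ 0.55046647 -0.89030799  1.04785245]
69 [ 0.4928602  -0.03037134  0.07613611]
16 [ 0.43692225 -0.01189551  0.07424867]
```

Emit:
{"name": "carry_out", "arguments": {
  "commands": [
    [0,0,-0.02,0,0,0],
    [0,0,-0.04,0,0,0],
    [0,0,-0.06,0,0,0],
    [0,0,-0.08,0,0,0],
    [0,0,-0.1,0,0,0]
  ]
}}

```text
time: 5.7
tool_pos: [0.4127, -0.0691, 0.1271]
ee_rot: [-2.261, -0.416, -0.67]
wrist_force: [1.1, -1.1, 0.5]
width: 0.047
finger_force: 0.0
```

```bash
python3 rim.py .564 -.047 .081 -.217
python3 - <<'E'
from bench import *; from h import *
for n in ("top","scene"):
    t=snapshot(n); W=cloud(t); V=cv2.cvtColor(t["img"],cv2.COLOR_RGB2HSV)[...,2]
    c=np.array([.564,-.048]); d=np.linalg.norm(W[...,:2]-c,axis=2)
    m=(V<60)&(d>.065)&(d<.175)&(abs(W[...,2]-.075)<.013)&(W[...,1]>-.06)&(W[...,1]<.04)&(W[...,0]<.51)
    p=W[m]; l=cv2.fitLine(p[:,:2].astype(np.float32),cv2.DIST_HUBER,0,.001,.001)[:,0]; print(n,len(p),l,np.arctan(l[1]/l[0]),p.min(0),p.max(0), "y at .494:",l[3]+(.494-l[2])*l[1]/l[0])
E
for a in .9 1.05; do python3 p.py .494 -.032 .07 $a -.22 .1; done
python3 - <<'E'
from k2 import *
np.set_printoptions(suppress=True,precision=3)
for a in (.785,.9,1.05): print(a,ik((.494,-.032,.07),a,-.22,D[1][0]))
E
```

```text
top 32 slope u,l [0.001 0.001] z 0.0807 centre [ 0.5636 -0.0456] 0.0521
scene 32 slope u,l [-0.002  0.002] z 0.0792 centre [ 0.565  -0.0491] 0.0523
top 273 [ 0.9745889  -0.22400112  0.45163494 -0.0202308 ] -0.22591801 [ 0.399952   -0.03986894  0.06840108] [ 0.50084023 -0.0037344   0.08150221] y at .494: -0.02996805
scene 98 [ 0.9752108  -0.22127792  0.45861346 -0.02897058] -0.22312468 [ 0.40244516 -0.04121704  0.07085765] [ 0.49874066 -0.01209153  0.08218251] y at .494: -0.036999878
5.9 [ 0.4135 -0.0692  0.1265] [-2.261 -0.416 -0.671] q [-1.11 -0.39  2.25  0.94  1.5   0.75] w 0.0469 [ 0.1  0.5 -0.5]
(array([ 0.0593,  0.0114,  0.038 ,  0.1124, -0.6032,  0.0385]), array([ 0.4802, -0.0939,  0.1204]))
5.9 [ 0.4135 -0.0692  0.1265] [-2.261 -0.416 -0.671] q [-1.11 -0.39  2.25  0.94  1.5   0.75] w 0.0469 [ 0.1  0.5 -0.5]
(array([ 0.0579,  0.0233,  0.0399,  0.2578, -0.6   ,  0.0838]), array([ 0.4787, -0.1006,  0.1103]))
0.785 (array([-0.654,  0.138,  1.826,  0.696,  1.574,  0.994]), np.float64(9.494280361899143e-13))
0.9 (array([-0.7  ,  0.196,  1.824,  0.77 ,  1.626,  0.928]), np.float64(6.011857678345223e-13))
1.05 (array([-0.748,  0.282,  1.818,  0.856,  1.698,  0.851]), np.float64(2.3875901256076304e-12))
```

```bash
python3 p.py .494 -.033 .07 1.0 -.2245 .1
```

```text
5.9 [ 0.4135 -0.0692  0.1265] [-2.261 -0.416 -0.671] q [-1.11 -0.39  2.25  0.94  1.5   0.75] w 0.0469 [ 0.1  0.5 -0.5]
(array([ 0.0588,  0.02  ,  0.0385,  0.2084, -0.5978,  0.0715]), array([ 0.4788, -0.0994,  0.1138]))
```

Emit:
{"name": "carry_out", "arguments": {
  "commands": [
    [0.012,0.004,0.0,0.04,-0.12,0.014],
    [0.024,0.008,0.01,0.08,-0.24,0.028],
    [0.036,0.012,0.02,0.12,-0.36,0.042],
    [0.048,0.016,0.03,0.17,-0.48,0.057],
    [0.0588,0.02,0.0385,0.208,-0.598,0.0715]
  ]
}}

```text
time: 6.4
tool_pos: [0.4798, -0.0984, 0.1124]
ee_rot: [-2.139, 0.005, -0.219]
wrist_force: [-0.4, -0.1, 0.8]
width: 0.0469
finger_force: 0.0
```

```bash
python3 p.py .494 -.033 .07 1.0 -.2245 0
```

```text
6.4 [ 0.4798 -0.0984  0.1124] [-2.139  0.005 -0.219] q [-0.85  0.31  1.64  0.78  1.84  0.9 ] w 0.0469 [-0.4 -0.1  0.8]
(array([ 0.    , -0.0002,  0.0982, -0.0023,  0.0076, -0.001 ]), array([ 0.4976, -0.0174,  0.0597]))
```

Emit:
{"name": "carry_out", "arguments": {
  "commands": [
    [0,0,0.02,0,0.004,0],
    [0,0,0.04,0,0.007,0],
    [0,0,0.06,-0.002,0.007,0],
    [0,0,0.08,-0.002,0.007,0],
    [0,0,0.098,-0.002,0.007,0]
  ]
}}

```text
time: 6.9
tool_pos: [0.4973, -0.0164, 0.0599]
ee_rot: [-2.142, -0.002, -0.227]
wrist_force: [-1.4, -1.8, 4.1]
width: 0.0472
finger_force: 0.0
```

Emit:
{"name": "carry_out", "arguments": {
  "commands": [
    [0,0,0,0,0,0],
    [0,0,0,0,0,0],
    [0,0,0,0,0,0],
    [0,0,0,0,0,0],
    [0,0,0,0,0,0]
  ],
  "jaw": 0
}}

```text
time: 7.4
tool_pos: [0.4981, -0.0193, 0.0624]
ee_rot: [-2.143, -0.007, -0.229]
wrist_force: [1.3, 1.6, 5.3]
width: 0.0172
finger_force: 30.0
```

```bash
python3 p.py .494 -.033 .10 1.0 -.2245 0;  python3 rim.py .564 -.047 .081 -.217
```

```text
7.4 [ 0.4981 -0.0193  0.0624] [-2.143 -0.007 -0.229] q [-0.73  0.3   1.77  0.84  1.66  0.88] w 0.0172 [1.3 1.6 5.3]
(array([-0.0008, -0.0239, -0.0134,  0.0018, -0.0075,  0.003 ]), array([ 0.4976, -0.0174,  0.0897]))
top 32 slope u,l [-0.022  0.   ] z 0.0813 centre [ 0.558  -0.0451] 0.0543
scene 32 slope u,l [-0.1   -0.079] z 0.0838 centre [ 0.5538 -0.0561] 0.0601
```

Emit:
{"name": "carry_out", "arguments": {
  "commands": [
    [0,-0.004,-0.002,0,0,0],
    [0,-0.01,-0.006,0,0,0],
    [0,-0.018,-0.011,0,0,0],
    [0,-0.028,-0.017,0,0,0],
    [0,-0.038,-0.024,0,0,0]
  ]
}}

```text
time: 8.0
tool_pos: [0.4965, -0.018, 0.1065]
ee_rot: [-2.144, -0.002, -0.229]
wrist_force: [-0.3, -0.4, -3.3]
width: 0.017
finger_force: 30.1
```

```bash
python3 rim.py .56 -.049 .126 -.2245; python3 p.py .494 -.033 .15 1.0 -.2245 0
python3 - <<'E'
from bench import *; from h import *
s=snapshot("scene"); t=snapshot("top"); cv2.imwrite("pics/s3.png",np.hstack([cv2.resize(x["img"][100:300,a:a+200,::-1],(400,400)) for x,a in ((s,190),(t,280))]))
S=cv2.cvtColor(s["img"],cv2.COLOR_RGB2HSV); S0=cv2.cvtColor(pickle.load(open("scene.pkl","rb"))["img"],cv2.COLOR_RGB2HSV)
E
```

```text
top 30 slope u,l [-0.078 -0.018] z 0.1244 centre [ 0.5524 -0.0437] 0.0567
scene 32 slope u,l [-0.132 -0.085] z 0.1296 centre [ 0.5536 -0.0535] 0.0593
8.1 [ 0.4978 -0.0188  0.1079] [-2.145 -0.007 -0.229] q [-0.73  0.24  1.74  0.85  1.72  0.95] w 0.0174 [ 0.3  1.  -3.3]
(array([-0.0003, -0.0274, -0.0162,  0.0035, -0.0078,  0.0036]), array([ 0.4976, -0.0174,  0.1397]))
```

View pics/s3.png

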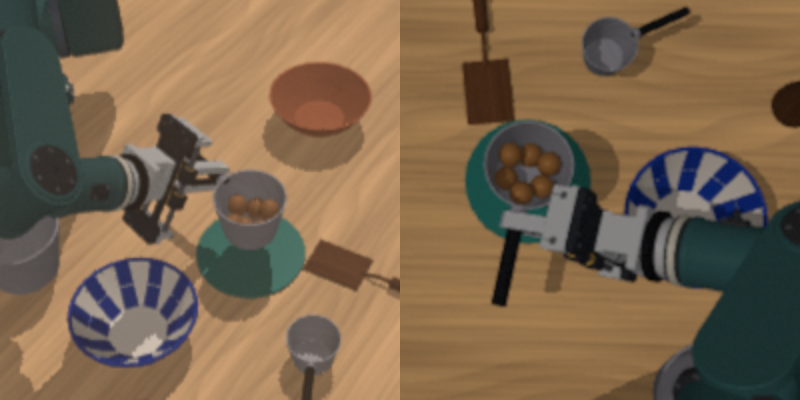

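The picture shows the cup lifted nearly level, all six walnuts in it, and the striped bowl still at its place (left crop 133,310). Next I'll check the pour path's joint angles.

```bash
python3 - <<'E'
from k2 import *
import pickle
np.set_printoptions(suppress=True,precision=2)
for yaw in (-.35,-.5):
    u=np.array([np.cos(yaw),np.sin(yaw)]); r=np.array([u[1],-u[0]]); G=np.array([.52,-.259])-.072*u+.015*r; q=np.array([-.73,.24,1.74,.85,1.72,.95])
    for a in (1.,.7,.4,.1,-.2,-.5,-.8,-1.1,-1.25):
        q,e=ik([*G,.19 if a>.9 else .14],a,yaw,q); print(yaw,G,a,q,round(e,4))
s=pickle.load(open("top.pkl","rb")); print("mill base",ray(s,478,152,.0),"big rim",[ray(s,438+d,300,.1).round(3) for d in (-30,30)])
E
python3 p.py .494 -.033 .19 1.0 -.2245 0
python3 p.py .450 -.238 .19 1.0 -.5 0
```

```text
-0.35 [ 0.45 -0.25] 1.0 [-1.07  0.37  1.42  0.77  2.01  0.94] 0.0
-0.35 [ 0.45 -0.25] 0.7 [-0.98  0.26  1.51  0.56  1.8   0.95] 0.0
-0.35 [ 0.45 -0.25] 0.4 [-0.85  0.13  1.55  0.35  1.66  1.07] 0.0
-0.35 [ 0.45 -0.25] 0.1 [-0.67  0.04  1.59  0.09  1.54  1.24] 0.0
-0.35 [ 0.45 -0.25] -0.2 [-0.47  0.    1.64 -0.2   1.48  1.46] 0.0
-0.35 [ 0.45 -0.25] -0.5 [-0.28  0.03  1.68 -0.5   1.48  1.7 ] 0.0
-0.35 [ 0.45 -0.25] -0.8 [-0.12  0.12  1.71 -0.77  1.55  1.91] 0.0
-0.35 [ 0.45 -0.25] -1.1 [-0.02  0.25  1.73 -1.01  1.66  2.09] 0.0
-0.35 [ 0.45 -0.25] -1.25 [ 0.02  0.33  1.72 -1.08  1.72  2.15] 0.0084
-0.5 [ 0.45 -0.24] 1.0 [-1.1   0.26  1.56  0.83  1.91  1.01] 0.0
-0.5 [ 0.45 -0.24] 0.7 [-1.    0.16  1.62  0.61  1.71  1.05] 0.0
-0.5 [ 0.45 -0.24] 0.4 [-0.85  0.06  1.62  0.38  1.6   1.21] 0.0
-0.5 [ 0.45 -0.24] 0.1 [-0.66  0.01  1.62  0.1   1.53  1.41] 0.0
-0.5 [ 0.45 -0.24] -0.2 [-0.45  0.03  1.61 -0.2   1.51  1.63] 0.0
-0.5 [ 0.45 -0.24] -0.5 [-0.27  0.1   1.61 -0.49  1.56  1.84] 0.0
-0.5 [ 0.45 -0.24] -0.8 [-0.12  0.22  1.6  -0.73  1.66  2.01] 0.0
-0.5 [ 0.45 -0.24] -1.1 [-0.03  0.37  1.59 -0.95  1.78  2.14] 0.0
-0.5 [ 0.45 -0.24] -1.25 [ 0.    0.45  1.59 -1.04  1.84  2.19] 0.0
mill base [ 0.68 -0.42  0.  ] big rim [array([ 0.29, -0.19,  0.1 ]), array([ 0.3 , -0.33,  0.1 ])]
8.2 [ 0.4969 -0.0184  0.1061] [-2.145 -0.004 -0.229] q [-0.73  0.24  1.74  0.84  1.72  0.95] w 0.0168 [-0.1  0.3 -2.3]
(array([ 0.0007, -0.0624, -0.0391,  0.0032, -0.0061,  0.0009]), array([ 0.4976, -0.0174,  0.1797]))
8.2 [ 0.4969 -0.0184  0.1061] [-2.145 -0.004 -0.229] q [-0.73  0.24  1.74  0.84  1.72  0.95] w 0.0168 [-0.1  0.3 -2.3]
(array([ 0.0088,  0.0517, -0.2156,  0.0026,  0.2255,  0.1501]), array([ 0.4577, -0.224 ,  0.1797]))
```

Emit:
{"name": "carry_out", "arguments": {
  "commands": [
    [0,-0.008,-0.005,0,0,0],
    [0,-0.022,-0.014,0,0,0],
    [0,-0.038,-0.024,0,0,0],
    [0,-0.053,-0.034,0,0,0],
    [0.001,-0.0624,-0.039,0.003,-0.006,0]
  ]
}}

```text
time: 8.7
tool_pos: [0.4984, -0.0178, 0.1824]
ee_rot: [-2.142, -0.004, -0.224]
wrist_force: [1.2, 0.0, -2.2]
width: 0.0171
finger_force: 30.1
```

```bash
python3 p.py .450 -.238 .19 1.0 -.5 0
```

```text
8.7 [ 0.4984 -0.0178  0.1824] [-2.142 -0.004 -0.224] q [-0.72  0.15  1.68  0.87  1.82  1.07] w 0.0171 [ 1.2  0.  -2.2]
(array([ 0.006 ,  0.1159, -0.1753, -0.0002,  0.2302,  0.1526]), array([ 0.4577, -0.224 ,  0.1797]))
```

Emit:
{"name": "carry_out", "arguments": {
  "commands": [
    [0,0.006,-0.009,0,0.012,0.008],
    [0.001,0.016,-0.025,0,0.032,0.021],
    [0.002,0.03,-0.046,0,0.06,0.04],
    [0.002,0.045,-0.068,0,0.09,0.06],
    [0.003,0.06,-0.091,0,0.12,0.08]
  ]
}}

```text
time: 9.2
tool_pos: [0.4757, -0.1255, 0.1772]
ee_rot: [-2.141, 0.004, -0.37]
wrist_force: [-0.1, -0.6, -3.1]
width: 0.0173
finger_force: 30.1
```

```bash
python3 p.py .450 -.238 .19 1.0 -.5 0
```

```text
9.2 [ 0.4757 -0.1255  0.1772] [-2.141  0.004 -0.37 ] q [-0.93  0.19  1.64  0.84  1.87  1.03] w 0.0173 [-0.1 -0.6 -3.1]
(array([ 0.0188,  0.0508, -0.0842, -0.0005,  0.1115,  0.0662]), array([ 0.4577, -0.224 ,  0.1797]))
```

Emit:
{"name": "carry_out", "arguments": {
  "commands": [
    [0.005,0.013,-0.021,0,0.028,0.017],
    [0.01,0.026,-0.043,0,0.057,0.034],
    [0.014,0.038,-0.063,0,0.083,0.05],
    [0.017,0.046,-0.077,0,0.102,0.06],
    [0.0188,0.0508,-0.0842,0,0.1115,0.0662]
  ]
}}

```text
time: 9.7
tool_pos: [0.4582, -0.2243, 0.1802]
ee_rot: [-2.141, -0.001, -0.501]
wrist_force: [-0.2, -0.3, -3.0]
width: 0.0172
finger_force: 30.1
```

```bash
python3 p.py .450 -.238 .14 .4 -.5 0; python3 rim.py .513 -.272 .201 -.5;python3 - <<'E'
from bench import *; from h import *
s=snapshot("scene"); t=snapshot("top"); cv2.imwrite("pics/s4.png",np.hstack([cv2.resize(x["img"][100:300,a:a+200,::-1],(400,400)) for x,a in ((s,170),(t,320))]))
E
```

```text
9.7 [ 0.4582 -0.2243  0.1802] [-2.141 -0.001 -0.501] q [-1.09  0.26  1.56  0.83  1.9   1.02] w 0.0172 [-0.2 -0.3 -3. ]
(array([-0.0007,  0.0532,  0.024 , -0.6008, -0.0012,  0.0003]), array([ 0.4535, -0.2315,  0.1225]))
top 32 slope u,l [-0.097 -0.02 ] z 0.1983 centre [ 0.5041 -0.2646] 0.0572
scene 32 slope u,l [-0.165 -0.115] z 0.2023 centre [ 0.5045 -0.2729] 0.0587
```

View pics/s4.png

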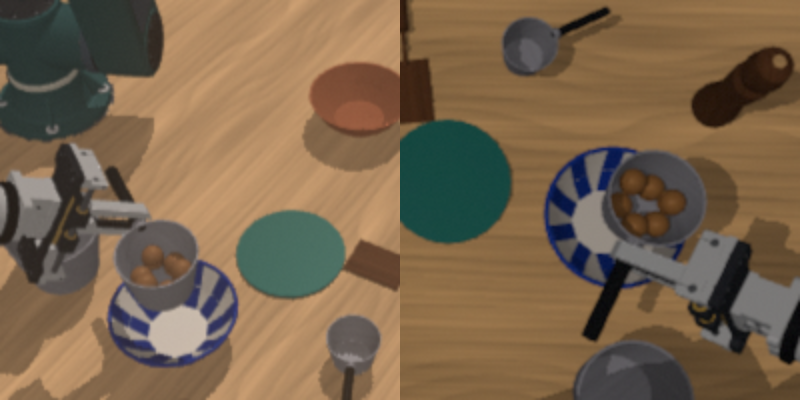

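The picture shows the cup over the striped bowl with all six walnuts in it. At right it's at (655,200), with the bowl centre at about (612,215). Now I'll start the roll to the left while lowering.

Emit:
{"name": "carry_out", "arguments": {
  "commands": [
    [0,0.01,0.005,-0.12,0,0],
    [0,0.021,0.01,-0.24,0,0],
    [0,0.032,0.015,-0.36,0,0],
    [0,0.043,0.02,-0.48,0,0],
    [0,0.053,0.024,-0.6,0,0]
  ]
}}

```text
time: 10.4
tool_pos: [0.4549, -0.2288, 0.1232]
ee_rot: [-2.744, -0.002, -0.496]
wrist_force: [0.5, 0.3, -3.2]
width: 0.0174
finger_force: 30.0
```

```bash
python3 p.py .450 -.238 .14 -.2 -.5 0; python3 p.py .450 -.238 .14 -1.2 -.5 0
```

```text
10.4 [ 0.4549 -0.2288  0.1232] [-2.744 -0.002 -0.496] q [-0.84  0.07  1.6   0.37  1.6   1.21] w 0.0174 [ 0.5  0.3 -3.2]
(array([ 0.0001,  0.0138, -0.0038, -0.5975, -0.0016,  0.0043]), array([ 0.4482, -0.2413,  0.1214]))
10.4 [ 0.4549 -0.2288  0.1232] [-2.744 -0.002 -0.496] q [-0.84  0.07  1.6   0.37  1.6   1.21] w 0.0174 [ 0.5  0.3 -3.2]
(array([ 0.0001,  0.0221, -0.02  , -1.5975, -0.0039,  0.0033]), array([ 0.4415, -0.2535,  0.1331]))
```

Emit:
{"name": "carry_out", "arguments": {
  "commands": [
    [0,0.003,0,-0.12,0,0],
    [0,0.006,-0.001,-0.24,0,0],
    [0,0.009,-0.002,-0.36,0,0],
    [0,0.012,-0.003,-0.48,0,0.002],
    [0,0.014,-0.004,-0.6,0,0.004]
  ]
}}

```text
time: 10.9
tool_pos: [0.448, -0.2406, 0.1218]
ee_rot: [2.941, -0.001, -0.5]
wrist_force: [-0.2, -0.9, -4.0]
width: 0.017
finger_force: 30.0
```

```bash
python3 p.py .450 -.238 .14 -.8 -.5 0
```

```text
10.9 [ 0.448  -0.2406  0.1218] [ 2.941 -0.001 -0.5  ] q [-0.47  0.04  1.6  -0.2   1.51  1.62] w 0.017 [-0.2 -0.9 -4. ]
(array([ 0.0005,  0.0112, -0.0028, -0.5992, -0.001 , -0.0005]), array([ 0.4435, -0.25  ,  0.1268]))
```

Emit:
{"name": "carry_out", "arguments": {
  "commands": [
    [0,0.002,0,-0.1,0,0],
    [0,0.004,0,-0.2,0,0],
    [0,0.006,-0.001,-0.32,0,0],
    [0,0.009,-0.002,-0.46,0,0],
    [0,0.011,-0.003,-0.6,0,0]
  ]
}}

```text
time: 11.4
tool_pos: [0.4434, -0.2494, 0.1267]
ee_rot: [2.341, -0.002, -0.5]
wrist_force: [-0.9, -0.3, -4.7]
width: 0.0168
finger_force: 30.0
```

```bash
python3 p.py .450 -.238 .14 -1.2 -.5 0
python3 - <<'E'
from bench import *; from h import *
s=snapshot("scene"); t=snapshot("top"); cv2.imwrite("pics/s5.png",np.hstack([cv2.resize(x["img"][100:300,a:a+200,::-1],(400,400)) for x,a in ((s,170),(t,320))]))
E
```

```text
11.4 [ 0.4434 -0.2494  0.1267] [ 2.341 -0.002 -0.5  ] q [-0.15  0.23  1.59 -0.74  1.64  1.99] w 0.0168 [-0.9 -0.3 -4.7]
(array([ 0.0003,  0.0078, -0.0012, -0.3999, -0.0006, -0.0015]), array([ 0.4415, -0.2535,  0.1331]))
```

View pics/s5.png

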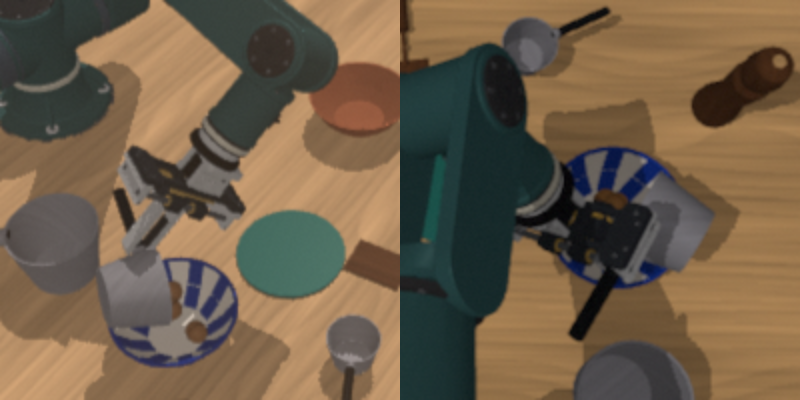

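The picture shows walnuts leaving the mouth into the striped bowl (left crop 195,330 and 175,298). I'll tip further.

Emit:
{"name": "carry_out", "arguments": {
  "commands": [
    [0,0.002,0,-0.1,0,0],
    [0,0.004,0,-0.2,0,0],
    [0,0.006,-0.001,-0.3,0,0],
    [0,0.008,-0.001,-0.4,0,0],
    [0,0.008,-0.001,-0.42,0,0]
  ]
}}

```text
time: 12.0
tool_pos: [0.4397, -0.2551, 0.1305]
ee_rot: [1.925, 0.004, -0.502]
wrist_force: [-0.3, 0.4, -3.4]
width: 0.0173
finger_force: 29.9
```

Emit:
{"name": "carry_out", "arguments": {
  "commands": [
    [0,0,0,0,0,0],
    [0,0,0,0,0,0],
    [0,0,0,0,0,0],
    [0,0,0,0,0,0],
    [0,0,0,0,0,0]
  ]
}}

```text
time: 12.5
tool_pos: [0.4407, -0.2562, 0.1335]
ee_rot: [1.924, -0.003, -0.502]
wrist_force: [0.4, 0.0, -3.2]
width: 0.0174
finger_force: 29.9
```

Run:
```python
from bench import *; from h import *
o=get_obs(); print(o["time"],o["ee_rot"],o["tool_pos"],o["wrist_force"],o["joint_positions"].round(2))
s=snapshot("scene"); t=snapshot("top"); cv2.imwrite("pics/s6.png",np.hstack([cv2.resize(x["img"][y:y+133,a:a+133,::-1],(400,400)) for x,a,y in ((s,190,200),(t,370,150))]))
```

```text
12.5 [ 1.92370558 -0.00280926 -0.5022956 ] [ 0.44073102 -0.25622538  0.13348601] [ 0.37813699  0.02497765 -3.19927721] [-0.04  0.43  1.58 -1.04  1.8   2.16]
```

View pics/s6.png

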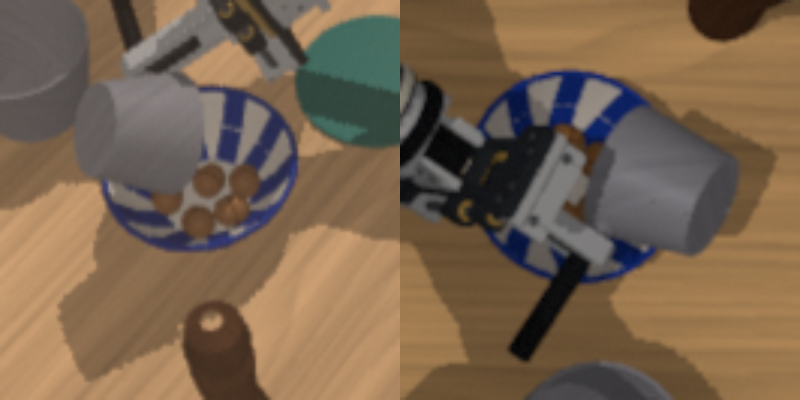

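The picture shows five walnuts in the bowl (left crop 165,200; 210,180; 245,182; 232,210; 198,220). A sixth may be hidden by the cup, so I'll raise the tipped cup and count by mask.

```bash
python3 p.py .440 -.260 .21 -1.2 -.5 0; python3 p.py .440 -.260 .21 -.7 -.5 0
```

```text
12.6 [ 0.4407 -0.2562  0.1331] [ 1.923 -0.002 -0.502] q [-0.04  0.43  1.58 -1.04  1.8   2.16] w 0.0172 [ 0.4  0.  -1.9]
(array([ 0.0014,  0.0731, -0.0041,  0.0185,  0.0012, -0.0027]), array([ 0.4315, -0.2755,  0.2031]))
12.6 [ 0.4407 -0.2562  0.1331] [ 1.923 -0.002 -0.502] q [-0.04  0.43  1.58 -1.04  1.8   2.16] w 0.0172 [ 0.4  0.  -1.9]
(array([ 0.0014,  0.064 , -0.0066,  0.5185,  0.0005, -0.0029]), array([ 0.4341, -0.2707,  0.1955]))
```

Emit:
{"name": "carry_out", "arguments": {
  "commands": [
    [0,0.008,-0.002,0,0,0],
    [0,0.022,-0.004,0,0,0],
    [0,0.038,-0.004,0,0,0],
    [0,0.055,-0.004,0.01,0,0],
    [0,0.07,-0.004,0.01,0,0]
  ]
}}

```text
time: 13.1
tool_pos: [0.4307, -0.2744, 0.2025]
ee_rot: [1.933, -0.004, -0.502]
wrist_force: [0.6, 0.1, -1.6]
width: 0.0172
finger_force: 29.9
```

```bash
cat > nuts.py <<'E'
from bench import *; from h import *
for n in ("scene","top"):
    s=snapshot(n); W=cloud(s); H,S,V=cv2.split(cv2.cvtColor(s["img"],cv2.COLOR_RGB2HSV)); d=np.linalg.norm(W[...,:2]-[.52,-.259],axis=2)
    m=((H<20)&(S>90)&(d<.085)&(W[...,2]>.012)&(W[...,2]<.1)).astype(np.uint8)
    dt=cv2.distanceTransform(m,cv2.DIST_L2,3); pk=(dt==cv2.dilate(dt,np.ones((7,7))))&(dt>2.5); k,l,st,c=cv2.connectedComponentsWithStats(pk.astype(np.uint8),connectivity=8)
    print(n,m.sum(),k-1,[(c[i].astype(int).tolist(),W[int(c[i][1]),int(c[i][0])].round(3).tolist()) for i in range(1,k)])
    dd=(H>105)&(H<130)&(S>120); yy,xx=np.mgrid[:400,:640]; b=(428,207) if n=="top" else (258,258); dd&=np.hypot(xx-b[0],yy-b[1])<60
    p=cv2.convexHull(np.ascontiguousarray(np.argwhere(dd)[:,::-1].astype(np.int32)))[:,0]; print("bowl",circ(np.array([ray(s,*a,.06)[:2] for a in p])))
    x,y=(370,150) if n=="top" else (190,190); cv2.imwrite(f"pics/n_{n}.png",cv2.resize(s["img"][y:y+133,x:x+133,::-1],(400,400)))
E
python3 nuts.py; python3 -c "
from bench import *;o=get_obs();print(o['time'],o['tool_pos'],o['ee_rot'],o['wrist_force'])"
```

```text
scene 504 6 [([250, 256], [0.493, -0.266, 0.038]), ([259, 260], [0.518, -0.258, 0.028]), ([271, 260], [0.549, -0.241, 0.033]), ([245, 264], [0.496, -0.291, 0.032]), ([267, 269], [0.556, -0.269, 0.029]), ([255, 273], [0.54, -0.3, 0.035])]
bowl (array([ 0.51668957, -0.26224019]), np.float64(0.08692476968667748))
top 25 0 []
bowl (array([ 0.52115404, -0.2398548 ]), np.float64(0.09593432486368982))
13.2 [ 0.43113625 -0.2745568   0.20330737] [ 1.93378657 -0.00768126 -0.50299576] [ 0.51327069 -0.00757855 -2.68081377]
```

All six walnuts lie at separate spots in the bowl, and the bowl is where it was. I'll roll the cup back upright and carry it to the mat.

```bash
python3 - <<'E'
from k2 import *
from bench import *
np.set_printoptions(suppress=True,precision=3)
s=pickle.load(open("top.pkl","rb")); W=cloud(s); d=np.linalg.norm(W[...,:2]-[.3,-.29],axis=2); print("big cup max z",np.nanmax(W[d<.1][:,2]))
t=snapshot("scene"); H,S,V=cv2.split(cv2.cvtColor(t["img"],cv2.COLOR_RGB2HSV)); yy,xx=np.mgrid[:400,:640]
m=(H>72)&(H<100)&(S>80)&(np.hypot(xx-315,yy-228)<45); print("mat scene",m.sum(),H[228,315],S[228,315])
if m.sum(): p=cv2.convexHull(np.ascontiguousarray(np.argwhere(m)[:,::-1].astype(np.int32)))[:,0]; print(circ(np.array([ray(t,*a,.006)[:2] for a in p])))
for yaw in (-.5,-.35):
    u=np.array([np.cos(yaw),np.sin(yaw)]); G=np.array([.567,-.046])-.072*u; q=[-.73,.3,1.77,.84,1.66,.88]
    print(yaw,G,ik([*G,.2],1.,yaw,q),ik([*G,.07],1.,yaw,q))
E
python3 p.py .47 -.22 .21 -.5 -.5 0
```

```text
big cup max z 0.09952987021248243
mat scene 1649 81 88
(array([ 0.57 , -0.055]), np.float64(0.08024248636648068))
-0.5 [ 0.504 -0.011] (array([-0.751, -0.105,  1.925,  0.956,  1.641,  1.226]), np.float64(5.101241346006091e-10)) (array([-0.751,  0.041,  2.057,  0.959,  1.48 ,  0.998]), np.float64(3.5014914551156908e-09))
-0.35 [ 0.499 -0.021] (array([-0.743,  0.02 ,  1.804,  0.91 ,  1.749,  1.14 ]), np.float64(3.2932823135212173e-13)) (array([-0.743,  0.158,  1.93 ,  0.89 ,  1.584,  0.932]), np.float64(5.35197719475633e-12))
13.25 [ 0.4309 -0.2742  0.2016] [ 1.934 -0.005 -0.503] q [-0.07  0.32  1.57 -1.08  1.83  2.04] w 0.017 [-0.5 -0.9 -2.5]
(array([ 0.0082, -0.028 , -0.0505,  0.7077, -0.0014, -0.0055]), array([ 0.4656, -0.228 ,  0.1933]))
```

Emit:
{"name": "carry_out", "arguments": {
  "commands": [
    [0.001,-0.005,-0.01,0.14,0,0],
    [0.003,-0.01,-0.02,0.28,0,0],
    [0.005,-0.016,-0.03,0.42,0,0],
    [0.007,-0.022,-0.04,0.56,0,0],
    [0.008,-0.028,-0.05,0.7,0,-0.004]
  ]
}}

```text
time: 13.75
tool_pos: [0.4654, -0.227, 0.1913]
ee_rot: [2.637, 0.002, -0.498]
wrist_force: [0.5, -0.5, -2.1]
width: 0.0174
finger_force: 29.9
```

```bash
python3 p.py .48 -.13 .2 .2 -.5 0
```

```text
13.75 [ 0.4654 -0.227   0.1913] [ 2.637  0.002 -0.498] q [-0.25  0.11  1.46 -0.49  1.69  1.79] w 0.0174 [ 0.5 -0.5 -2.1]
(array([-0.0335, -0.0888, -0.0376,  0.7043,  0.002 ,  0.0022]), array([ 0.4818, -0.1267,  0.1814]))
```

Emit:
{"name": "carry_out", "arguments": {
  "commands": [
    [-0.006,-0.017,-0.007,0.14,0,0],
    [-0.013,-0.035,-0.014,0.28,0,0],
    [-0.02,-0.053,-0.022,0.42,0,0],
    [-0.027,-0.071,-0.03,0.56,0,0],
    [-0.0335,-0.0888,-0.0376,0.7,0,0]
  ]
}}

```text
time: 14.25
tool_pos: [0.481, -0.1271, 0.181]
ee_rot: [-2.947, 0.002, -0.499]
wrist_force: [-0.4, -0.2, -2.6]
width: 0.0172
finger_force: 29.8
```

```bash
python3 p.py .503 -.0115 .17 1.0 -.5 0
```

```text
14.25 [ 0.481  -0.1271  0.181 ] [-2.947  0.002 -0.499] q [-0.51 -0.05  1.57  0.19  1.62  1.57] w 0.0172 [-0.4 -0.2 -2.6]
(array([-0.036 , -0.1215,  0.0457,  0.8057,  0.0026, -0.0007]), array([0.5107, 0.0025, 0.1597]))
```

Emit:
{"name": "carry_out", "arguments": {
  "commands": [
    [-0.006,-0.022,0.005,0.14,0,0],
    [-0.013,-0.045,0.012,0.28,0,0],
    [-0.02,-0.068,0.02,0.42,0,0],
    [-0.027,-0.09,0.03,0.56,0,0],
    [-0.033,-0.11,0.04,0.7,0,0]
  ]
}}

```text
time: 14.75
tool_pos: [0.507, -0.0102, 0.1618]
ee_rot: [-2.249, 0.003, -0.499]
wrist_force: [-0.5, 1.0, -3.0]
width: 0.0172
finger_force: 29.9
```

```bash
python3 p.py .503 -.0115 .12 1.0 -.5 0
```

```text
14.75 [ 0.507  -0.0102  0.1618] [-2.249  0.003 -0.499] q [-0.71 -0.03  1.84  0.86  1.58  1.25] w 0.0172 [-0.5  1.  -3. ]
(array([-0.0028,  0.0325,  0.0427,  0.1071,  0.002 , -0.0017]), array([0.5107, 0.0025, 0.1097]))
```

Emit:
{"name": "carry_out", "arguments": {
  "commands": [
    [0,0.006,0.008,0.03,0,0],
    [-0.001,0.014,0.018,0.06,0,0],
    [-0.002,0.022,0.029,0.09,0,0],
    [-0.003,0.029,0.038,0.107,0,0],
    [-0.003,0.0325,0.0427,0.107,0.002,0]
  ]
}}

```text
time: 15.25
tool_pos: [0.5093, 0.0029, 0.1074]
ee_rot: [-2.146, 0.007, -0.5]
wrist_force: [-0.3, 0.1, -1.9]
width: 0.0169
finger_force: 29.9
```

```bash
python3 p.py .503 -.0115 .074 1.0 -.5 0; python3 rim.py .566 -.046 .131 -.5; python3 droop.py | grep handle
```

```text
15.25 [0.5093 0.0029 0.1074] [-2.146  0.007 -0.5  ] q [-0.73  0.08  1.93  0.96  1.52  1.09] w 0.0169 [-0.3  0.1 -1.9]
(array([ 0.0017,  0.0364,  0.024 ,  0.0043,  0.0038, -0.0058]), array([0.5107, 0.0025, 0.0637]))
top 29 slope u,l [-0.112  0.048] z 0.1212 centre [ 0.5601 -0.0322] 0.0561
scene 32 slope u,l [-0.204 -0.056] z 0.125 centre [ 0.5544 -0.0402] 0.0608
top handle end 174 -0.0502 -0.0004 0.0072
top handle fore 1 0.0155 -0.0013 0.0035
scene handle end 26 -0.0474 -0.0049 0.0079
scene handle fore 5 0.0169 0.0003 0.005
```

Emit:
{"name": "carry_out", "arguments": {
  "commands": [
    [0,0.01,0.006,0,0,0],
    [0.001,0.02,0.012,0,0,0],
    [0.001,0.028,0.018,0.004,0.003,-0.005],
    [0.002,0.034,0.022,0.004,0.003,-0.005],
    [0.002,0.0364,0.024,0.004,0.003,-0.005]
  ]
}}

```text
time: 15.95
tool_pos: [0.513, 0.0024, 0.0667]
ee_rot: [-2.137, -0.004, -0.5]
wrist_force: [-1.4, 1.2, 1.5]
width: 0.0172
finger_force: 29.9
```

```bash
python3 p.py .503 -.0115 .07 1.0 -.5 0; python3 rim.py .566 -.044 .083 -.5; python3 nuts.py | grep bowl
```

```text
15.95 [0.513  0.0024 0.0667] [-2.137 -0.004 -0.5  ] q [-0.73  0.15  1.95  0.97  1.46  1.  ] w 0.0172 [-1.4  1.2  1.5]
(array([-0.0021,  0.0063,  0.0029, -0.0042, -0.0019,  0.0033]), array([0.5107, 0.0025, 0.0597]))
top 29 slope u,l [-0.078  0.036] z 0.084 centre [ 0.5629 -0.0339] 0.0565
scene 32 slope u,l [-0.153 -0.042] z 0.0879 centre [ 0.5589 -0.0419] 0.0605
bowl (array([ 0.51725994, -0.26184791]), np.float64(0.08684231227651247))
bowl (array([ 0.51361717, -0.25415018]), np.float64(0.09054575778445731))
```

Emit:
{"name": "carry_out", "arguments": {
  "commands": [
    [0,0.001,0.001,0,0,0],
    [0,0.003,0.002,0,0,0],
    [-0.001,0.005,0.003,0,0,0],
    [-0.001,0.006,0.003,0,0,0],
    [-0.001,0.006,0.003,0,0,0]
  ]
}}

```text
time: 16.65
tool_pos: [0.5127, 0.0027, 0.0631]
ee_rot: [-2.134, -0.008, -0.498]
wrist_force: [-1.4, 5.4, 9.1]
width: 0.0171
finger_force: 30.4
```

```bash
python3 p.py .503 -.0115 .07 1.0 -.5 0
```

```text
16.65 [0.5127 0.0027 0.0631] [-2.134 -0.008 -0.498] q [-0.73  0.16  1.96  0.98  1.46  0.98] w 0.0171 [-1.4  5.4  9.1]
(array([-0.0018,  0.0035,  0.0008, -0.0078, -0.0027,  0.0072]), array([0.5107, 0.0025, 0.0597]))
```

Emit:
{"name": "carry_out", "arguments": {
  "commands": [
    [0,0,0,0,0,0],
    [0,0,0,0,0,0],
    [0,0,0,0,0,0],
    [0,0,0,0,0,0],
    [0,0,0,0,0,0]
  ],
  "jaw": 0.5
}}

```text
time: 17.15
tool_pos: [0.512, 0.0013, 0.0601]
ee_rot: [-2.14, -0.005, -0.501]
wrist_force: [-0.3, -0.5, 0.7]
width: 0.0465
finger_force: 0.0
```

```bash
python3 droop.py | grep handle; python3 p.py .503 -.0115 .07 1.0 -.5 0
```

```text
top handle end 154 -0.0498 -0.0017 0.0061
top handle fore 1 0.0165 0.0016 0.011
scene handle fore 2 0.0173 0.001 0.0046
17.25 [0.512  0.0013 0.0601] [-2.14  -0.005 -0.501] q [-0.73  0.16  1.96  0.97  1.45  0.98] w 0.0469 [0.2 0.4 0.7]
(array([-0.0018,  0.0001,  0.0006, -0.0016, -0.0037,  0.0039]), array([0.5107, 0.0025, 0.0597]))
```

Emit:
{"name": "carry_out", "arguments": {
  "commands": [
    [0,0,-0.015,0,0,0],
    [0,0,-0.035,0,0,0],
    [0,0,-0.06,0,0,0],
    [0,0,-0.085,0,0,0],
    [0,0,-0.11,0,0,0]
  ]
}}

```text
time: 17.75
tool_pos: [0.4668, -0.0803, 0.12]
ee_rot: [-2.14, -0.005, -0.501]
wrist_force: [-0.4, 0.5, 0.4]
width: 0.0467
finger_force: 0.0
```

```bash
python3 rim.py .566 -.042 .081 -.5; python3 nuts.py
python3 - <<'E'
from bench import *; from h import *
o=get_obs(); print(o["time"],o["tool_pos"],o["wrist_force"])
s=snapshot("scene"); t=snapshot("top"); cv2.imwrite("pics/s7.png",np.hstack([cv2.resize(x["img"][100:300,a:a+200,::-1],(400,400)) for x,a in ((s,190),(t,290))]))
E
```

```text
top 32 slope u,l [-0.005  0.009] z 0.0804 centre [ 0.5708 -0.0324] 0.0528
scene 32 slope u,l [0.    0.006] z 0.0796 centre [ 0.5749 -0.0371] 0.0525
scene 507 6 [([250, 256], [0.49, -0.263, 0.032]), ([259, 260], [0.52, -0.259, 0.031]), ([271, 260], [0.549, -0.241, 0.033]), ([245, 265], [0.499, -0.295, 0.034]), ([267, 269], [0.558, -0.27, 0.033]), ([255, 273], [0.538, -0.298, 0.033])]
bowl (array([ 0.51705331, -0.26224237]), np.float64(0.08654680289257054))
top 630 6 [([425, 196], [0.55, -0.26, 0.033]), ([413, 200], [0.539, -0.229, 0.034]), ([435, 204], [0.53, -0.286, 0.031]), ([420, 211], [0.51, -0.246, 0.035]), ([434, 219], [0.49, -0.282, 0.033]), ([425, 221], [0.484, -0.257, 0.036])]
bowl (array([ 0.50914847, -0.25641694]), np.float64(0.09246298885200903))
17.95 [ 0.4673981  -0.07995139  0.11940905] [ 0.03707319  0.14995622 -0.46688345]
```

View pics/s7.png

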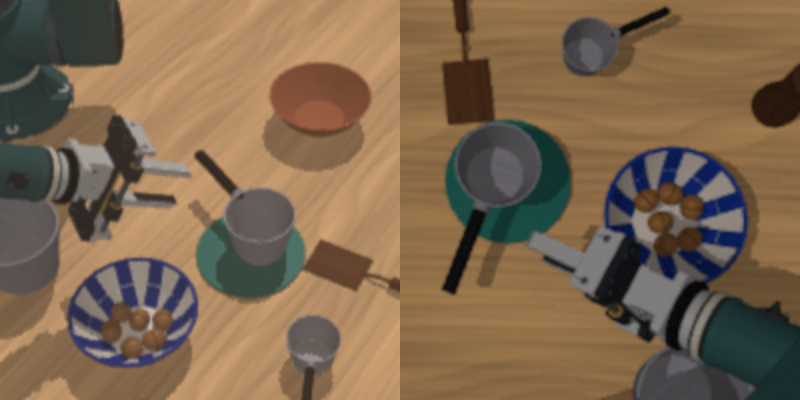

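The picture shows six walnuts in the striped bowl (right crop about 670,215) and the cup upright and level on the mat (right 498,165), about 18 mm off centre. The gripper is open and clear. I'll rise a little and hand in.

Emit:
{"name": "carry_out", "arguments": {
  "commands": [
    [0,-0.015,-0.01,0,0,0],
    [0,-0.035,-0.022,0,0,0],
    [0,-0.055,-0.035,0,0,0],
    [0,-0.067,-0.043,0,0,0],
    [0,-0.067,-0.043,0,0,0]
  ]
}}

```text
time: 18.55
tool_pos: [0.4674, -0.0795, 0.2004]
ee_rot: [-2.141, -0.009, -0.5]
wrist_force: [-0.3, -0.7, 0.1]
width: 0.0472
finger_force: 0.0
```

Emit:
{"name": "carry_out", "arguments": {
  "commands": [
    [0,0,0,0,0,0],
    [0,0,0,0,0,0],
    [0,0,0,0,0,0],
    [0,0,0,0,0,0],
    [0,0,0,0,0,0]
  ]
}}

```text
time: 19.05
tool_pos: [0.4667, -0.0795, 0.1987]
ee_rot: [-2.139, -0.005, -0.501]
wrist_force: [-0.3, 0.1, -0.5]
width: 0.0469
finger_force: 0.0
```

```bash
python3 -c "
from bench import *;print(get_obs()['wrist_force']);print(close_job())"
```

```text
[-0.29632525  0.11209493 -0.48699331]
the job is handed in; nothing more can be done
None
```

The job is handed in (no verdict came back): by my last measurements all six walnuts are in the striped bowl, the empty cup stands level on the green mat about 18 mm from its centre, and the gripper is open and clear.

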